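# Weigh the small pumpkin on the sprung hook scale

### The job

Weigh the small pumpkin: hang its pan by the bail in the dip of the sprung hook, without driving the hook down onto its bottom stop, and let go. Wait until the hook has stopped bobbing, and only then press the key on the readout console fully down to take the reading. Leave the pan hanging freely and still, and all the other things where they are.

Things in the scene. Friction and masses are not known exactly. Their poses are not given: they have to be found in the camera images.
- pan_grip (a point): middle of the pan's wooden grip block: square, upright, 24 x 24 mm, 56 mm tall, sides along this point's x and y. 184 mm above the pan's underside, 28 mm below the block's top, 34 mm above the underside of the bail's peak. Axes as the pan's, z up
- pan: loose rigid weighing pan, 0.3 to 0.55 kg, origin under its centre: steel dish 120 mm across, 18 mm deep, a small pumpkin fast in it (92 mm across, stem to 80 mm up). Over it an 8 mm round steel bail in the pan's y-z plane: uprights at y = +-56 mm to 110 mm up, then slopes to a peak in the middle, with the grip block on top. The same turned half round
- pan_bail (a point): underside of the peak of the pan's bail, on the pan's axis, 150 mm above its underside: this rests in the hook. The opening between it and the pumpkin is 70 mm high
- hook_seat (a point): low point on top of the hook's dip, where the bail rests; moves with the hook, 235 mm above the table when empty. The hook, 10 mm round steel bar, leaves the upright along this point's -x, dips here, then turns up to a tip reaching 41 mm beyond (to -x) and 24 mm above this point. The pan hangs with its x axis along this point's x, the bail crossing the hook
- scale: hook scale, fixed to the table; origin under the middle of its upright (40 x 50 mm, 268 mm tall). The hook points to its -x, its dip 110 mm from the origin. Base plate 12 mm thick, 150 mm wide, from 170 mm before to 50 mm behind the origin
- hook (a joint): how far the sprung hook has sunk, in m: 0 empty and up, 0.075 at its bottom stop (about 160 N/m). The loaded pan sinks it 18 to 34 mm; let go, it bobs for about two seconds before it is still
- key_top (a point): middle of the top of the round white key, 36 mm across, on the grey readout console (110 x 85 mm, 36 mm high, fixed to the table). The key is pressed straight down, 6 mm, with about 4 N
- key (a joint): how far the key is pressed, in m: 0 up, 0.006 fully down; it springs back
- butternut_mid (a point): bystander: tan butternut squash lying on its side, 184 mm long, 84 mm across at its fat end, 85 mm high; this point is 42 mm above its underside
- gouge_mid (a point): bystander: carving gouge lying flat, 205 mm long, round wooden handle 22 mm thick; this point is 11 mm above its underside
- knife_mid (a point): bystander: knife lying flat, 210 mm long, black handle 18 mm high; this point is 9 mm above its underside
- tape_mid (a point): bystander: cardboard tape roll lying flat, a ring 96 mm across, 24 mm high; this point is 12 mm above its underside
- bowl_mid (a point): bystander: empty steel bowl, 150 mm across, 55 mm high; this point is 28 mm above its underside
Mind the look-alikes: they are no part of the job. What is meant by the part that bears key_top is not orange or turquoise, and is the smaller of those in its own colour.

How it is judged:
By the outcome, as a careful person would: the job done as asked, in the order asked, and still so for the second after the job is handed in, with the robot touching nothing.
It also fails if it takes over 64 s, if anything falls off the work surface, if the arm or the gripper's body presses on something with over 40 N, if the wrist force passes 120 N, or if a joint passes its speed limit or range.

### The arm

A 6-joint arm with a two-finger parallel gripper is mounted at the origin on the work surface. World frame = base frame: x ahead of the robot, y to its left, z up, the work surface at z = 0. Lengths are in mm, angles in rad, forces in N, time in s.
With the tool pointing down it reaches from about 300 to 850 mm from the base axis. Payload 4.2 kg.
Tool frame: the origin (TCP) lies at the very end of the fingers, on their centre line; the grasp point (between the pads) lies 19 mm behind it (bot.grip_point_offset is the distance from the TCP to the grasp point, in mm); z points along the fingers, y is the line along which they close (so a half turn about z gives the same grasp; the last joint's range is limited). The gripper opens to 91 mm and grips with 3 to 60 N. Pads are 32 mm wide; open, the fingers measure 118 mm over their backs; the gripper's body (76 mm by 178 mm) begins 60 mm behind the grasp point.
Start: joints at [1.243, 0.32, 1.565, -0, 1.257, -0.02], TCP at [174.206, 547.992, 213.976] pointing down, gripper open.
Joint ranges: [-3.11, 3.11], [-0.84, 2.01], [0.21, 2.61], [-1.34, 4.49], [0.05, 2.63], [-2.56, 2.56]. Speed limits (rad/s): [2.57, 2.57, 3.14, 3.14, 3.14, 3.14].

### API

Orientations are given as a unit quaternion [w, x, y, z].
In Python, from cell import bot gives the robot as it stands. The module is installed in compiled form; this text tells all that it offers.
- The arm moves only by the tool jog_arm, never from a script. Its argument "plan" is a list of rows, each an object of numbers: "claw": the closure, from -1 (fully open) to 1 (shut); "tx", "ty", "tz": the shift along the world's x, y, z in m; "wx", "wy", "wz": the turn, a rotation vector about the world's x, y, z in degrees. In form: [{"claw": .., "tx": .., "ty": .., "tz": .., "wx": .., "wy": .., "wz": ..}, ...]. A call has 1 to 10 rows; each row shifts and turns the commanded pose from where the row before left it; what a row does not reach is not made up. A row lasts 1/8 s, in which the tool goes at most 62.5 mm and 10.7 degrees, less where a joint would pass 70% of its speed; a pose out of reach is approached as far as the arm can. A call with a gripper value outside its range is refused whole. The fingers move at their own pace and stop on an object; the grip force is fixed at half the most. Time passes only in rows, so rows that do not move let the fingers close. It gives the time, the measured TCP pose, the force, the opening and the grip force at its end, in the units of the state.
- bot.sense(): the state, without advancing time (a new reading comes with each control period).
- bot.grab_frame(name): name is "side" or "top" or "wrist"; returns a dict with "image" (480x640x3 uint8, red, green, blue), "depth" (480x640 float32, mm along the optical axis (not along the pixel's ray), 0 where there is no reading), "fx", "fy", "cx", "cy" (pixels), "rvec" (rotation vector, rad) and "tvec" (3), from world to camera coordinates, as OpenCV has them; the wrist camera has in their place "mount" (4x4, takes a point from camera to tool coordinates, whose origin is the TCP and whose axes are the flange's). Camera axes: x right, y down, z forward; pixel columns grow to the right and rows downward; lengths in mm; the calibration is good to about 2 mm. A picture is of the moment at which its call begins: read the wrist's pose just before it.
- bot.finish_job(): hands the job in; it is judged then, once.
The state is a dict: "clock": time; "joint_pos": joint angles; "qvel": joint speeds; "joint_torque": joint torques, N m; "eef_pos": TCP position; "tool_rot": TCP orientation; "ft_force": force on the tool from outside, world axes, zero at the start; "torque": the same for the moment, N m; "grip_width": opening from 0.0 (shut) to 1.0 (fully open); "grip_force": force on a finger pad.
Only numpy, scipy, OpenCV 4.12 (cv2) and the standard library are available. Lean on these libraries where they do the work, as an engineer would, in place of code of your own. Each camera call takes 0.05 s, during which the arm holds its last target. There are 200 camera calls.

## Working session

There is one attempt and no reset: what is moved stays moved. The work goes in short steps, Python scripts to look and compute and a tool call to move; the robot and the scene stay as the last step left them, time stands still between calls to the robot, and variables do not carry over. Pictures are saved under pics/ and viewed, at most 10 in all, crops included, and the job is handed in when it is done.

Besides the shell and the picture viewer there is one more tool, called as name([rows], argument=value, ...), one row to a line, values as JSON. jog_arm: Moves the arm, as the interface text tells. Its arguments: {"type":"object","properties":{"plan":{"type":"array","items":{"type":"object","properties":{"claw":{"type":"number"},"tx":{"type":"number"},"ty":{"type":"number"},"tz":{"type":"number"},"wx":{"type":"number"},"wy":{"type":"number"},"wz":{"type":"number"}}}}},"required":["plan"]}

```bash
mkdir -p pics; cat > h.py <<'E'
import numpy as np, cv2, pickle
from cell import bot
def grab(n):
    s=bot.sense(); f=bot.grab_frame(n)
    if n=='wrist':
        w,x,y,z=s['tool_rot']; 
        from scipy.spatial.transform import Rotation as R
        T=np.eye(4);T[:3,:3]=R.from_quat([x,y,z,w]).as_matrix();T[:3,3]=s['eef_pos']
        f['c2w']=T@np.array(f['mount'])
    else:
        T=np.eye(4);T[:3,:3]=cv2.Rodrigues(np.array(f['rvec'],float))[0];T[:3,3]=np.ravel(f['tvec']);f['c2w']=np.linalg.inv(T)
    return f
def cloud(f):
    d=f['depth'];v,u=np.mgrid[:480,:640]
    P=np.stack([(u-f['cx'])/f['fx']*d,(v-f['cy'])/f['fy']*d,d],-1)
    W=P@f['c2w'][:3,:3].T+f['c2w'][:3,3]; W[d<=0]=np.nan
    return W
def ray(f,u,v,z):
    d=f['c2w'][:3,:3]@np.array([(u-f['cx'])/f['fx'],(v-f['cy'])/f['fy'],1]);o=f['c2w'][:3,3]
    return o+d*(z-o[2])/d[2]
def save(f,n): cv2.imwrite('pics/'+n+'.png',f['image'][...,::-1])
E
python3 - <<'E'
from h import *
for n in('top','side'):
    f=grab(n);save(f,n+'0');pickle.dump(f,open(n+'.pkl','wb'));print(n,f['c2w'].round(2).tolist(),f['fx'])
E
```

```text
top [[0.01, -1.0, 0.09, 328.04], [-1.0, -0.01, -0.0, -60.13], [0.0, -0.09, -1.0, 1627.24], [0.0, 0.0, 0.0, 1.0]] 578.7863635961182
side [[0.96, -0.13, 0.24, 169.28], [-0.28, -0.51, 0.82, -1062.68], [0.01, -0.85, -0.52, 809.86], [0.0, 0.0, 0.0, 1.0]] 525.6384479977918
```

View pics/top0.png

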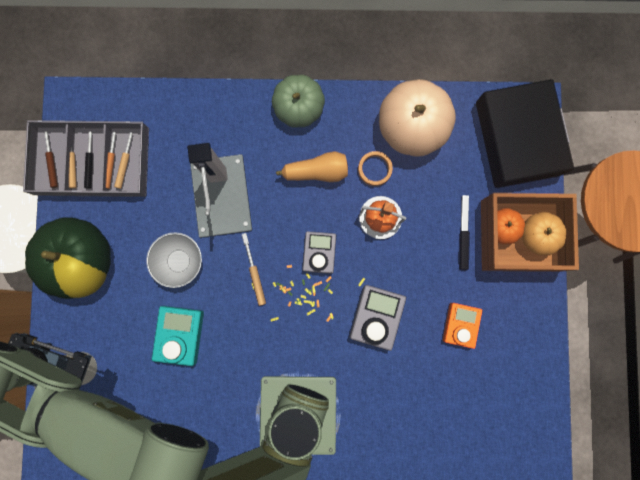

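View pics/side0.png

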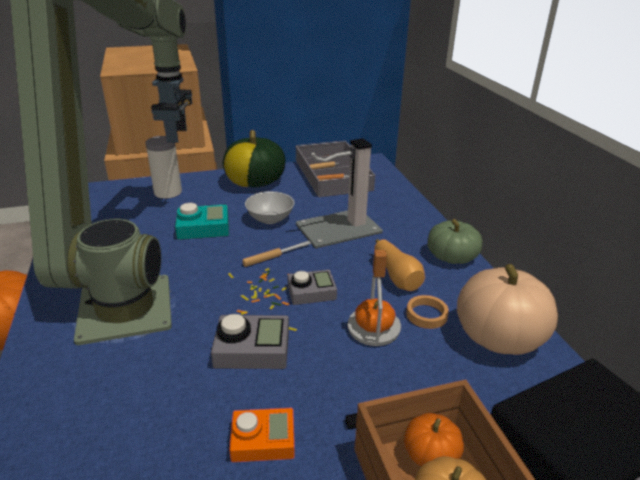

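The top view shows these candidates for the key: small grey console (319,252) with key (318,261), large grey (378,318), turquoise (177,337) and orange (463,326). I choose the small grey one. For the pan, the only bailed dish is at (382,216); the pumpkins at (510,226), (545,232) and (297,102) have no bail. The scale upright is at (203,158), with its hook running down to about (210,235).

```bash
python3 - <<'E'
from h import *
f=pickle.load(open('top.pkl','rb'));W=cloud(f);im=f['image'];hsv=cv2.cvtColor(im,cv2.COLOR_RGB2HSV)
def box(n,u0,u1,v0,v1,m):
    M=np.zeros((480,640),bool);M[v0:v1,u0:u1]=True
    M&=m; P=W[M];print(n,len(P),np.nanmedian(P,0).round(1),'min',np.nanmin(P,0).round(),'max',np.nanmax(P,0).round());
    if len(P)>4:
        r=cv2.minAreaRect(P[:,:2].astype(np.float32));print('  rect',np.round(r[0],1),np.round(r[1],1),round(r[2],1))
    return P
z=W[...,2]
box('uprighttop',180,225,135,180,(z>255)&(z<300))
P=box('hook',185,230,165,250,(z>215)&(z<300))
for q in P[::4]:print(q.round(),end=' ')
print()
box('base',185,260,150,245,(z>6)&(z<20))
P=box('grip',360,410,190,235,(z>170)&(z<240))
P=box('bail',350,415,190,240,(z>100)&(z<240))
if len(P):
  for q in P[::5]:print(q.round(),end=' ')
print()
wh=(hsv[...,1]<40)&(hsv[...,2]>200)
box('key',305,332,250,275,wh)
box('console',300,340,228,280,(z>25)&(z<42))
box('dish',350,410,190,245,(z>8)&(z<30))
u=cv2.hconcat([cv2.resize(im[140:250,180:260],None,fx=5,fy=5,interpolation=2),cv2.resize(im[180:290,300:420][:, :],None,fx=3.3,fy=5,interpolation=2)])
s=pickle.load(open('side.pkl','rb'))['image']
a=cv2.resize(s[130:290,280:420],(400,457),interpolation=2);b=cv2.resize(s[230:350,280:410],(400,369),interpolation=2)
b=cv2.copyMakeBorder(b,0,88,0,0,0)
cv2.imwrite('pics/crop1.png',cv2.hconcat([a,b])[...,::-1])
E
```

```text
uprighttop 442 [657.4 235.6 268.7] min [630. 208. 255.] max [685. 265. 279.]
  rect [655.6 236.3] [53.1 54.1] 9.5
hook 235 [581.9 224.9 243.6] min [511. 211. 215.] max [642. 256. 267.]
  rect [578.1 220.4] [132.   35.1] 16.1
[635. 254. 244.] [637. 246. 236.] [633. 232. 253.] [639. 228. 227.] [641. 220. 217.] [638. 249. 220.] [630. 231. 258.] [635. 227. 234.] [630. 232. 245.] [627. 236. 245.] [630. 229. 235.] [625. 231. 245.] [622. 230. 249.] [621. 232. 241.] [618. 229. 242.] [615. 228. 247.] [611. 227. 252.] [611. 229. 244.] [606. 227. 252.] [605. 228. 246.] [603. 229. 243.] [599. 230. 250.] [598. 230. 246.] [596. 231. 244.] [593. 230. 248.] [591. 230. 245.] [587. 229. 251.] [585. 230. 246.] [583. 229. 249.] [583. 220. 246.] [581. 223. 242.] [579. 223. 244.] [576. 223. 245.] [574. 223. 245.] [571. 222. 246.] [569. 223. 245.] [568. 224. 237.] [565. 224. 237.] [562. 223. 243.] [559. 223. 242.] [558. 223. 239.] [556. 224. 234.] [553. 224. 236.] [550. 223. 241.] [548. 223. 238.] [546. 224. 234.] [543. 223. 239.] [540. 223. 240.] [538. 223. 237.] [535. 223. 239.] [532. 222. 244.] [531. 22
[... 1084 characters left out ...]
2. -219.  210.] [ 531. -230.  218.] [ 532. -215.  198.] [ 530. -226.  210.] [ 533. -211.  169.] [ 530. -221.  191.] [ 537. -239.  146.] [ 532. -214.  159.] [ 529. -225.  179.] [ 535. -242.  140.] [ 536. -257.  130.] [ 533. -245.  136.] [ 535. -260.  121.] [ 531. -259.  129.] [ 528. -257.  130.] [ 530. -274.  117.] [ 527. -274.  119.] [ 526. -277.  112.] 
key 118 [415.5 -48.9  58.6] min [401. -65.  48.] max [432. -35.  67.]
  rect [413.4 -47. ] [31.3 22.6] 48.6
console 843 [449.8 -54.4  36.8] min [384. -95.  25.] max [497.  -7.  42.]
  rect [441.1 -51.7] [ 85.2 110.2] 86.1
dish 574 [ 523.5 -212.8   17.9] min [ 467. -304.    8.] max [ 621. -137.   30.]
  rect [ 541.3 -218.8] [163.7 155.4] 86.5
```

View pics/crop1.png

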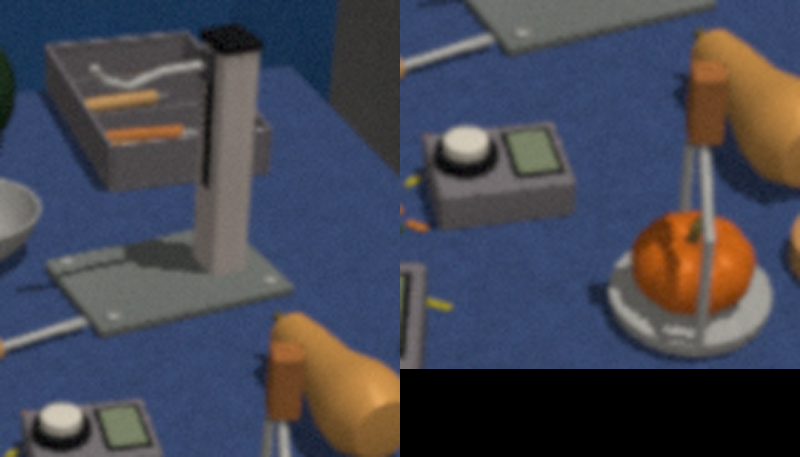

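The crop confirms the small grey console with its white key and black ring (side crop about (465,145)), and the pan with its wooden block at (707,100). The hook's dip shows left of the upright at about (130,80).

```bash
python3 - <<'E'
from h import *
f=grab('wrist');print(np.array(f['mount']).round(3).tolist(),f['fx'],f['cx']);s=bot.sense();print(f['c2w'].round(3).tolist(),s['tool_rot'],s['clock'],s['grip_width'])
from scipy.spatial.transform import Rotation as R
w,x,y,z=s['tool_rot'];print(R.from_quat([x,y,z,w]).as_matrix().round(3))
E
```

```text
[[0.0, -0.962, -0.273, 77.56], [1.0, 0.0, 0.001, -0.856], [-0.001, -0.273, 0.962, -169.523], [0.0, 0.0, 0.0, 1.0]] 368.80088867180524 316.72311423954847
[[0.303, 0.917, 0.26, 99.985], [0.953, -0.291, -0.083, 570.486], [-0.001, 0.273, -0.962, 382.742], [0.0, 0.0, 0.0, 1.0]] [-1.01864549e-04  1.53278269e-01  9.88182863e-01 -6.25387420e-04] 0.15 0.9991044339086189
[[-0.953  0.303 -0.   ]
 [ 0.303  0.953 -0.001]
 [ 0.    -0.001 -1.   ]]
```

jog_arm([
  {"tz": 0.04, "claw": -1},
  {"tz": 0.05},
  {"tz": 0.05, "tx": 0.02, "ty": -0.03},
  {"tz": 0.03, "tx": 0.03, "ty": -0.05},
  {"tx": 0.03, "ty": -0.05},
  {"tx": 0.03, "ty": -0.05},
  {"tx": 0.03, "ty": -0.05},
  {"tx": 0.03, "ty": -0.05},
  {"tx": 0.03, "ty": -0.04},
  {},
])

```text
invalid input at $.plan[0]: expected keys claw, tx, ty, tz, wx, wy, wz
```

jog_arm([
  {"claw": -1, "tx": 0, "ty": 0, "tz": 0.04, "wx": 0, "wy": 0, "wz": 0},
  {"claw": -1, "tx": 0, "ty": 0, "tz": 0.05, "wx": 0, "wy": 0, "wz": 0},
  {"claw": -1, "tx": 0.02, "ty": -0.03, "tz": 0.05, "wx": 0, "wy": 0, "wz": 0},
  {"claw": -1, "tx": 0.035, "ty": -0.05, "tz": 0.03, "wx": 0, "wy": 0, "wz": 0},
  {"claw": -1, "tx": 0.035, "ty": -0.055, "tz": 0, "wx": 0, "wy": 0, "wz": 0},
  {"claw": -1, "tx": 0.035, "ty": -0.055, "tz": 0, "wx": 0, "wy": 0, "wz": 0},
  {"claw": -1, "tx": 0.035, "ty": -0.055, "tz": 0, "wx": 0, "wy": 0, "wz": 0},
  {"claw": -1, "tx": 0.035, "ty": -0.055, "tz": 0, "wx": 0, "wy": 0, "wz": 0},
  {"claw": -1, "tx": 0.03, "ty": -0.05, "tz": 0, "wx": 0, "wy": 0, "wz": 0},
  {"claw": -1, "tx": 0, "ty": 0, "tz": 0, "wx": 0, "wy": 0, "wz": 0},
])

```text
clock: 1.4
eef_pos: [392.0, 208.0, 381.3]
tool_rot: [0.0, 0.157, 0.988, -0.0]
ft_force: [0.0, 0.3, -0.1]
grip_width: 1.001
grip_force: 0.0
```

```bash
python3 - <<'E'
from h import *
f=grab('wrist');save(f,'w1');pickle.dump(f,open('w1.pkl','wb'));print(bot.sense()['eef_pos'])
E
```

```text
[391.08933151 209.80121315 381.33603722]
```

View pics/w1.png

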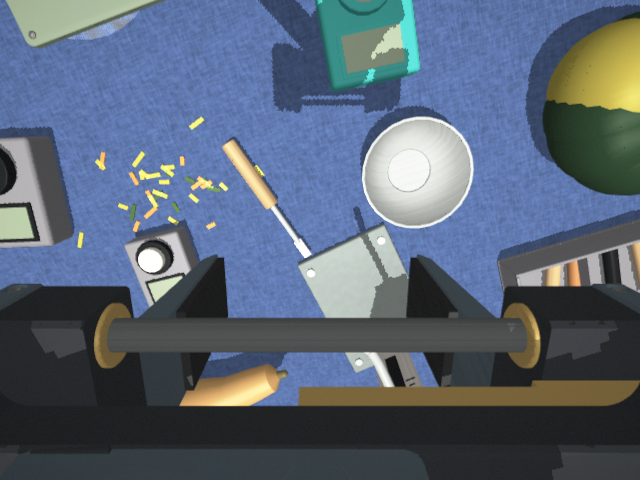

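The wrist view shows the key at (152,256), the base plate's front corners at about (299,264) and (383,227), and the gripper hiding the hook's tip. I'll fit the plate and key from this view.

```bash
python3 - <<'E'
from h import *
f=pickle.load(open('w1.pkl','rb'));W=cloud(f);im=f['image'];hsv=cv2.cvtColor(im,cv2.COLOR_RGB2HSV)
c=hsv[235:256,142:163];wh=np.zeros((480,640),np.uint8);wh[230:285,125:185]=((hsv[...,1]<40)&(hsv[...,2]>190))[230:285,125:185]
n,l,st,ce=cv2.connectedComponentsWithStats(wh);i=1+st[1:,4].argmax();u,v=ce[i];print('key px',ce[i],st[i])
zk=np.nanmedian(W[l==i][:,2]);print('key',zk,ray(f,u,v,zk), np.nanmedian(W[l==i],0))
# plate: depth-based height, above table
M=np.zeros((480,640),np.uint8);sl=(slice(215,312),slice(280,410));
B=(im[...,2].astype(int)-im[...,0]<15)
for uu,vv in((335,270),(380,240),(290,240),(380,300)):print(im[vv,uu],W[vv,uu].round(1))
M[sl]=B[sl]&True
# left edge & front edge by scanning
pts=[];
for r in range(272,314,3):
    row=np.where(B[r,290:360])[0]; pts.append((290+row[0],r)) 
L=np.array([ray(f,a,b,12)[:2] for a,b in pts])
fr=[]
for cc in range(318,376,4):
    col=np.where(B[215:280,cc])[0]
    if len(col): fr.append((cc,215+col[0]))
F=np.array([ray(f,a,b,12)[:2] for a,b in fr]);print(pts[:3],fr[:3],fr[-3:])
for n,P in(('left',L),('front',F)):
    vx,vy,x0,y0=cv2.fitLine(P.astype(np.float32),cv2.DIST_HUBER,0,.01,.01).ravel();print(n,np.degrees(np.arctan2(vy,vx)),(x0,y0))
    res=(P-[x0,y0])@[-vy,vx];print(res.round(1))
E
```

```text
key px [160.61806452 258.8283871 ] [126 234  59  51 775]
key 34.63156642320865 [425.11905107 -47.28203122  34.63156642] [428.86798796 -32.35463792  34.63156642]
[198 210 203] [531.6 192.1  10.8]
[253 254 253] [504.8 272.   14. ]
[105 132 189] [465.9 139.5   1.2]
[105 110 107] [603.4 245.6  10.5]
[(np.int64(301), 272), (np.int64(303), 275), (np.int64(305), 278)] [(318, np.int64(254)), (322, np.int64(253)), (326, np.int64(251))] [(366, np.int64(232)), (370, np.int64(230)), (374, np.int64(228))]
left 9.156577 (np.float32(560.20404), np.float32(147.34903))
[-0.   0.4  0.9 -0.1  0.3 -0.6 -0.2  0.2 -0.7 -0.3  0.2  0.6 -0.4  0.1]
front -81.45378 (np.float32(492.61752), np.float32(214.52692))
[-0.8  0.5  0.3  0.2  0.  -0.1 -0.3 -0.5 -0.6  0.7  0.5  0.3  0.2  0.
 -0.1]
```

jog_arm([
  {"claw": -1, "tx": 0.02, "ty": -0.04, "tz": 0, "wx": 0, "wy": 0, "wz": 0},
  {"claw": -1, "tx": 0.025, "ty": -0.055, "tz": 0, "wx": 0, "wy": 0, "wz": 0},
  {"claw": -1, "tx": 0.025, "ty": -0.055, "tz": 0, "wx": 0, "wy": 0, "wz": 0},
  {"claw": -1, "tx": 0.025, "ty": -0.055, "tz": 0, "wx": 0, "wy": 0, "wz": 1},
  {"claw": -1, "tx": 0.025, "ty": -0.055, "tz": 0, "wx": 0, "wy": 0, "wz": 1},
  {"claw": -1, "tx": 0.025, "ty": -0.055, "tz": 0, "wx": 0, "wy": 0, "wz": 1},
  {"claw": -1, "tx": 0.025, "ty": -0.055, "tz": -0.02, "wx": 0, "wy": 0, "wz": 0},
  {"claw": -1, "tx": 0.02, "ty": -0.04, "tz": -0.02, "wx": 0, "wy": 0, "wz": 0},
  {"claw": -1, "tx": 0.01, "ty": -0.022, "tz": -0.01, "wx": 0, "wy": 0, "wz": 0},
  {"claw": -1, "tx": 0, "ty": 0, "tz": 0, "wx": 0, "wy": 0, "wz": 0},
])

```text
clock: 2.7
eef_pos: [590.5, -219.3, 330.4]
tool_rot: [-0.001, 0.127, 0.992, 0.001]
ft_force: [-0.4, 0.3, 0.5]
grip_width: 1.001
grip_force: 0.0
```

```bash
python3 - <<'E'
from h import *
f=grab('wrist');save(f,'w2');pickle.dump(f,open('w2.pkl','wb'));s=bot.sense();print(s['eef_pos'],s['tool_rot'])
W=cloud(f);z=W[...,2]
m=(z>195)&(z<225)&(abs(W[...,1]+222)<60)&(abs(W[...,0]-541)<60)
m=cv2.morphologyEx(m.astype(np.uint8),cv2.MORPH_OPEN,np.ones((3,3)));P=W[m>0]
if len(P):
  print(len(P),np.nanmedian(P,0));r=cv2.minAreaRect(np.argwhere(m)[:,::-1].astype(np.float32));print(r)
E
```

```text
[ 590.38026625 -218.49205697  331.77700348] [-4.54970096e-04  1.26859107e-01  9.91920424e-01  6.58011153e-04]
954 [ 544.46237484 -224.16383313  210.5139356 ]
((296.0, 173.5), (31.0, 30.0), 90.0)
```

View pics/w2.png

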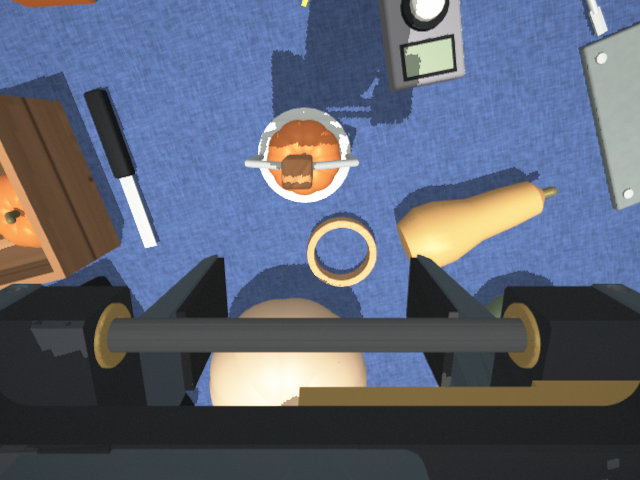

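The view shows the grip block at (296,173) squared to the image, with the bail horizontal from (247,163) to (357,162), so the tool is already aligned to the pan. I'll shift above it and descend.

jog_arm([
  {"claw": -1, "tx": -0.023, "ty": -0.003, "tz": 0, "wx": 0, "wy": 0, "wz": 0},
  {"claw": -1, "tx": -0.023, "ty": -0.0025, "tz": 0, "wx": 0, "wy": 0, "wz": 0},
  {"claw": -1, "tx": 0, "ty": 0, "tz": -0.03, "wx": 0, "wy": 0, "wz": 0},
  {"claw": -1, "tx": 0, "ty": 0, "tz": -0.04, "wx": 0, "wy": 0, "wz": 0},
  {"claw": -1, "tx": 0, "ty": 0, "tz": -0.04, "wx": 0, "wy": 0, "wz": 0},
  {"claw": -1, "tx": 0, "ty": 0, "tz": -0.033, "wx": 0, "wy": 0, "wz": 0},
  {"claw": -1, "tx": 0, "ty": 0, "tz": -0.02, "wx": 0, "wy": 0, "wz": 0},
  {"claw": -1, "tx": 0, "ty": 0, "tz": 0, "wx": 0, "wy": 0, "wz": 0},
])

```text
clock: 3.75
eef_pos: [543.6, -223.3, 169.0]
tool_rot: [-0.001, 0.126, 0.992, 0.001]
ft_force: [-0.4, 0.0, 0.1]
grip_width: 1.0
grip_force: 0.0
```

jog_arm([
  {"claw": 1, "tx": 0, "ty": 0, "tz": 0, "wx": 0, "wy": 0, "wz": 0},
  {"claw": 1, "tx": 0, "ty": 0, "tz": 0, "wx": 0, "wy": 0, "wz": 0},
  {"claw": 1, "tx": 0, "ty": 0, "tz": 0, "wx": 0, "wy": 0, "wz": 0},
  {"claw": 1, "tx": 0, "ty": 0, "tz": 0, "wx": 0, "wy": 0, "wz": 0},
  {"claw": 1, "tx": 0, "ty": 0, "tz": 0, "wx": 0, "wy": 0, "wz": 0},
  {"claw": 1, "tx": 0, "ty": 0, "tz": 0, "wx": 0, "wy": 0, "wz": 0},
  {"claw": 1, "tx": 0, "ty": 0, "tz": 0, "wx": 0, "wy": 0, "wz": 0},
  {"claw": 1, "tx": 0, "ty": 0, "tz": 0, "wx": 0, "wy": 0, "wz": 0},
])

```text
clock: 4.75
eef_pos: [544.0, -225.3, 168.6]
tool_rot: [-0.0, 0.127, 0.992, 0.0]
ft_force: [-0.3, 0.2, -0.4]
grip_width: 0.26
grip_force: 30.0
```

jog_arm([
  {"claw": 1, "tx": 0, "ty": 0, "tz": 0.01, "wx": 0, "wy": 0, "wz": 0},
  {"claw": 1, "tx": 0, "ty": 0, "tz": 0.02, "wx": 0, "wy": 0, "wz": 0},
  {"claw": 1, "tx": 0, "ty": 0, "tz": 0.03, "wx": 0, "wy": 0, "wz": 0},
  {"claw": 1, "tx": 0, "ty": 0, "tz": 0.03, "wx": 0, "wy": 0, "wz": 0},
  {"claw": 1, "tx": -0.005, "ty": 0.01, "tz": 0.025, "wx": 0, "wy": 0, "wz": 0},
  {"claw": 1, "tx": -0.01, "ty": 0.02, "tz": 0.015, "wx": 0, "wy": 0, "wz": 2},
  {"claw": 1, "tx": -0.01, "ty": 0.03, "tz": 0, "wx": 0, "wy": 0, "wz": 2.5},
  {"claw": 1, "tx": -0.01, "ty": 0.035, "tz": 0, "wx": 0, "wy": 0, "wz": 2.5},
  {"claw": 1, "tx": -0.01, "ty": 0.035, "tz": 0, "wx": 0, "wy": 0, "wz": 2.5},
  {"claw": 1, "tx": -0.01, "ty": 0.035, "tz": 0, "wx": 0, "wy": 0, "wz": 2.5},
])

```text
clock: 6.0
eef_pos: [487.5, -58.4, 298.6]
tool_rot: [-0.001, 0.022, 1.0, 0.0]
ft_force: [0.2, 0.8, -2.3]
grip_width: 0.258
grip_force: 30.0
```

jog_arm([
  {"claw": 1, "tx": -0.01, "ty": 0.035, "tz": 0, "wx": 0, "wy": 0, "wz": 2.5},
  {"claw": 1, "tx": -0.01, "ty": 0.035, "tz": 0, "wx": 0, "wy": 0, "wz": 2.5},
  {"claw": 1, "tx": -0.01, "ty": 0.035, "tz": 0, "wx": 0, "wy": 0, "wz": 2.5},
  {"claw": 1, "tx": -0.01, "ty": 0.035, "tz": 0, "wx": 0, "wy": 0, "wz": 2},
  {"claw": 1, "tx": -0.01, "ty": 0.035, "tz": 0, "wx": 0, "wy": 0, "wz": 2},
  {"claw": 1, "tx": 0, "ty": 0.035, "tz": 0, "wx": 0, "wy": 0, "wz": 0},
  {"claw": 1, "tx": 0, "ty": 0.03, "tz": 0, "wx": 0, "wy": 0, "wz": 0},
  {"claw": 1, "tx": 0, "ty": 0.02, "tz": 0, "wx": 0, "wy": 0, "wz": 0},
  {"claw": 1, "tx": 0, "ty": 0.007, "tz": 0, "wx": 0, "wy": 0, "wz": 0},
  {"claw": 1, "tx": 0, "ty": 0, "tz": 0, "wx": 0, "wy": 0, "wz": 0},
])

```text
clock: 7.25
eef_pos: [438.4, 206.5, 298.7]
tool_rot: [-0.0, -0.078, 0.997, -0.0]
ft_force: [0.4, 1.5, -3.7]
grip_width: 0.26
grip_force: 30.0
```

```bash
python3 - <<'E'
from h import *
from scipy.spatial.transform import Rotation as R
s=bot.sense();w,x,y,z=s['tool_rot'];m=R.from_quat([x,y,z,w]).as_matrix();print(s['eef_pos'],s['ft_force'],np.degrees(np.arctan2(m[1,1],m[0,1])))
f=grab('top');pickle.dump(f,open('top2.pkl','wb'));g=grab('side');pickle.dump(g,open('side2.pkl','wb'))
a=cv2.resize(f['image'][120:280,160:320],(400,400),interpolation=2);b=cv2.resize(g['image'][100:260,250:410],(400,400),interpolation=2)
cv2.imwrite('pics/c2.png',cv2.hconcat([a,b])[...,::-1])
E
```

```text
[438.40063315 206.5083549  298.66935073] [ 0.41948228  1.50257398 -3.72544108] 98.94286259025466
```

View pics/c2.png

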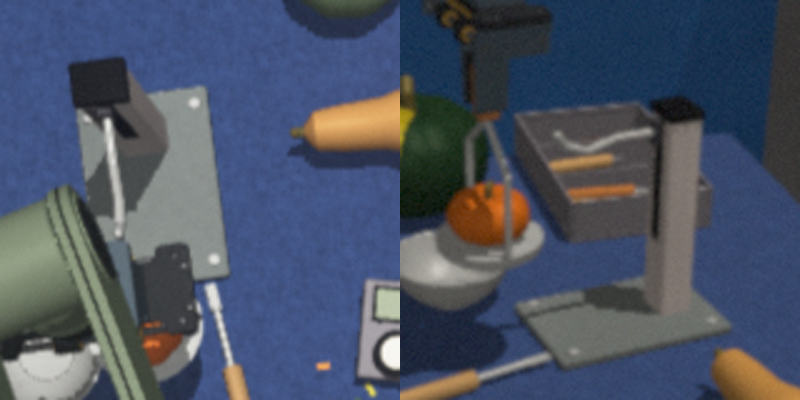

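```bash
python3 - <<'E'
from h import *
g=pickle.load(open('side2.pkl','rb'))
K=np.array([[g['fx'],0,g['cx']],[0,g['fy'],g['cy']],[0,0,1]])
P=np.array([[552,222,235],[547,221,235],[511.5,216,259],[511.5,216,249],[438.4,206.5,280],[438.4,206.5,288],[444,207,280]],float)
print(cv2.projectPoints(P,g['rvec'],g['tvec'],K,None)[0].round(1).reshape(-1,2).tolist())
p=cv2.resize(g['image'][125:180,260:370],(800,400),interpolation=2);cv2.imwrite('pics/c3.png',p[...,::-1])
E
```

```text
[[323.2, 158.4], [321.5, 158.7], [309.5, 152.4], [309.5, 155.9], [283.5, 148.9], [283.4, 146.1], [285.5, 148.7]]
```

View pics/c3.png

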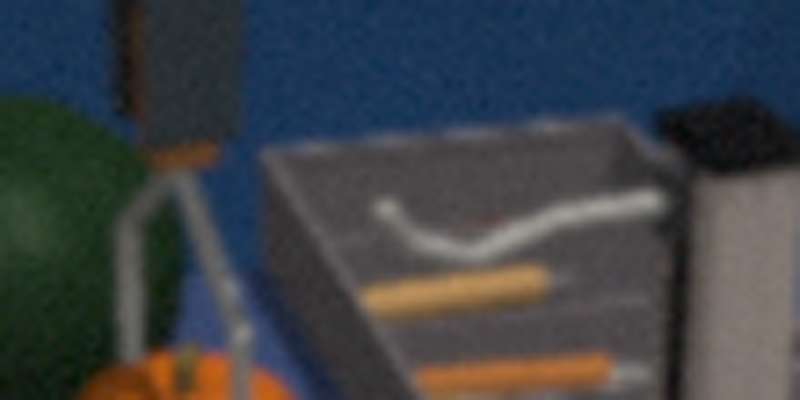

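jog_arm([
  {"claw": 1, "tx": 0.008, "ty": 0.001, "tz": 0, "wx": 0, "wy": 0, "wz": 0},
  {"claw": 1, "tx": 0.016, "ty": 0.003, "tz": 0, "wx": 0, "wy": 0, "wz": 0},
  {"claw": 1, "tx": 0.02, "ty": 0.003, "tz": 0, "wx": 0, "wy": 0, "wz": 0},
  {"claw": 1, "tx": 0.02, "ty": 0.003, "tz": 0, "wx": 0, "wy": 0, "wz": 0},
  {"claw": 1, "tx": 0.02, "ty": 0.003, "tz": 0, "wx": 0, "wy": 0, "wz": 0},
  {"claw": 1, "tx": 0.016, "ty": 0.002, "tz": 0, "wx": 0, "wy": 0, "wz": 0},
  {"claw": 1, "tx": 0.01, "ty": 0.001, "tz": 0, "wx": 0, "wy": 0, "wz": 0},
  {"claw": 1, "tx": 0.002, "ty": 0, "tz": 0, "wx": 0, "wy": 0, "wz": 0},
  {"claw": 1, "tx": 0, "ty": 0, "tz": 0, "wx": 0, "wy": 0, "wz": 0},
  {"claw": 1, "tx": 0, "ty": 0, "tz": 0, "wx": 0, "wy": 0, "wz": 0},
])

```text
clock: 8.6
eef_pos: [550.6, 222.6, 299.2]
tool_rot: [-0.0, -0.077, 0.997, 0.0]
ft_force: [-0.4, -0.3, -3.4]
grip_width: 0.258
grip_force: 30.0
```

jog_arm([
  {"claw": 1, "tx": 0, "ty": 0, "tz": -0.01, "wx": 0, "wy": 0, "wz": 0},
  {"claw": 1, "tx": 0, "ty": 0, "tz": -0.012, "wx": 0, "wy": 0, "wz": 0},
  {"claw": 1, "tx": 0, "ty": 0, "tz": -0.01, "wx": 0, "wy": 0, "wz": 0},
  {"claw": 1, "tx": 0, "ty": 0, "tz": -0.006, "wx": 0, "wy": 0, "wz": 0},
  {"claw": 1, "tx": 0, "ty": 0, "tz": -0.006, "wx": 0, "wy": 0, "wz": 0},
  {"claw": 1, "tx": 0, "ty": 0, "tz": -0.005, "wx": 0, "wy": 0, "wz": 0},
  {"claw": 1, "tx": 0, "ty": 0, "tz": -0.005, "wx": 0, "wy": 0, "wz": 0},
  {"claw": 1, "tx": 0, "ty": 0, "tz": 0, "wx": 0, "wy": 0, "wz": 0},
  {"claw": 1, "tx": 0, "ty": 0, "tz": 0, "wx": 0, "wy": 0, "wz": 0},
])

```text
clock: 9.72
eef_pos: [551.3, 222.5, 245.3]
tool_rot: [0.0, -0.077, 0.997, 0.0]
ft_force: [-0.2, -1.0, -0.9]
grip_width: 0.26
grip_force: 30.0
```

```bash
python3 - <<'E'
from h import *
g=grab('side')
p=cv2.resize(g['image'][115:195,290:400],(770,560),interpolation=2);cv2.imwrite('pics/c4.png',p[...,::-1])
print(np.mean([bot.sense()['ft_force'] for _ in range(3)],0))
E
```

```text
[-0.76261015 -0.41056884 -0.73436828]
```

View pics/c4.png

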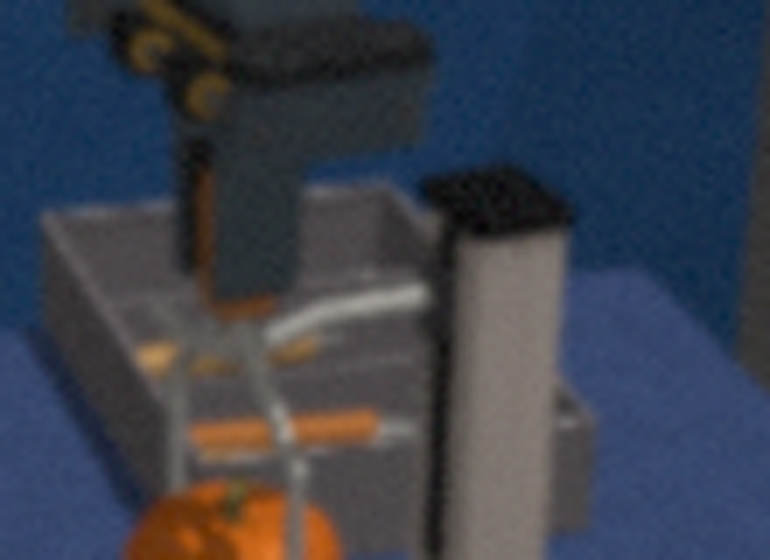

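The side crop shows the bail at (240,330) crossing the hook, with the tip visible to its left at (160,300), and the hook sunk about 12 mm. I'll lower a little more, until the hook carries all the weight, then open.

jog_arm([
  {"claw": 1, "tx": 0, "ty": 0, "tz": -0.004, "wx": 0, "wy": 0, "wz": 0},
  {"claw": 1, "tx": 0, "ty": 0, "tz": -0.004, "wx": 0, "wy": 0, "wz": 0},
  {"claw": 1, "tx": 0, "ty": 0, "tz": 0, "wx": 0, "wy": 0, "wz": 0},
  {"claw": 1, "tx": 0, "ty": 0, "tz": 0, "wx": 0, "wy": 0, "wz": 0},
])

```text
clock: 10.28
eef_pos: [551.5, 222.6, 237.2]
tool_rot: [0.0, -0.077, 0.997, 0.0]
ft_force: [1.9, -0.3, 0.4]
grip_width: 0.261
grip_force: 30.0
```

jog_arm([
  {"claw": 0.3, "tx": 0, "ty": 0, "tz": 0, "wx": 0, "wy": 0, "wz": 0},
  {"claw": 0, "tx": 0, "ty": 0, "tz": 0, "wx": 0, "wy": 0, "wz": 0},
  {"claw": -0.5, "tx": 0, "ty": 0, "tz": 0, "wx": 0, "wy": 0, "wz": 0},
  {"claw": -1, "tx": 0, "ty": 0, "tz": 0, "wx": 0, "wy": 0, "wz": 0},
  {"claw": -1, "tx": 0, "ty": 0, "tz": 0, "wx": 0, "wy": 0, "wz": 0},
  {"claw": -1, "tx": 0, "ty": 0, "tz": 0, "wx": 0, "wy": 0, "wz": 0},
  {"claw": -1, "tx": 0, "ty": 0, "tz": 0, "wx": 0, "wy": 0, "wz": 0},
])

```text
clock: 11.15
eef_pos: [551.1, 222.6, 236.9]
tool_rot: [0.0, -0.077, 0.997, 0.0]
ft_force: [0.5, -0.2, -0.2]
grip_width: 0.974
grip_force: 0.0
```

jog_arm([
  {"claw": -1, "tx": 0, "ty": 0, "tz": 0, "wx": 0, "wy": 0, "wz": 0},
  {"claw": -1, "tx": 0, "ty": 0, "tz": 0.01, "wx": 0, "wy": 0, "wz": 0},
  {"claw": -1, "tx": 0, "ty": 0, "tz": 0.02, "wx": 0, "wy": 0, "wz": 0},
  {"claw": -1, "tx": 0, "ty": 0, "tz": 0.03, "wx": 0, "wy": 0, "wz": 0},
  {"claw": -1, "tx": 0, "ty": 0, "tz": 0.03, "wx": 0, "wy": 0, "wz": 0},
  {"claw": -1, "tx": 0, "ty": 0, "tz": 0.03, "wx": 0, "wy": 0, "wz": 0},
  {"claw": -1, "tx": 0, "ty": 0, "tz": 0.02, "wx": 0, "wy": 0, "wz": 0},
  {"claw": -1, "tx": 0, "ty": 0, "tz": 0.02, "wx": 0, "wy": 0, "wz": 0},
  {"claw": -1, "tx": 0, "ty": 0, "tz": 0, "wx": 0, "wy": 0, "wz": 0},
])

```text
clock: 12.28
eef_pos: [551.6, 222.8, 399.1]
tool_rot: [0.002, -0.077, 0.997, 0.001]
ft_force: [-0.1, -0.4, 0.2]
grip_width: 0.999
grip_force: 0.0
```

```bash
python3 - <<'E'
from h import *
g=grab('side')
p=cv2.resize(g['image'][100:260,270:410],(525,600),interpolation=2);cv2.imwrite('pics/c5.png',p[...,::-1])
pickle.dump(g,open('hang.pkl','wb'))
E
```

```text
(no output)
```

View pics/c5.png

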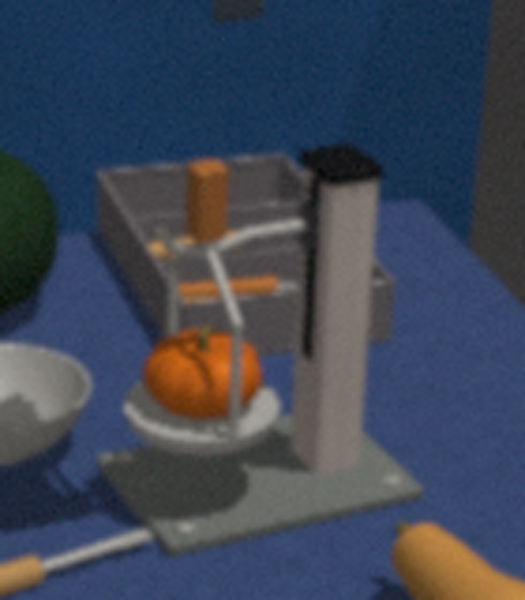

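The pan hangs upright in the dip, block at (208,200) in the crop, clear of the base plate. Now to the key, closing the gripper on the way.

jog_arm([
  {"claw": -1, "tx": -0.01, "ty": -0.03, "tz": 0, "wx": 0, "wy": 0, "wz": 0},
  {"claw": -1, "tx": -0.015, "ty": -0.045, "tz": 0, "wx": 0, "wy": 0, "wz": 0},
  {"claw": -1, "tx": -0.015, "ty": -0.045, "tz": 0, "wx": 0, "wy": 0, "wz": 0},
  {"claw": 1, "tx": -0.015, "ty": -0.045, "tz": -0.01, "wx": 0, "wy": 0, "wz": -2},
  {"claw": 1, "tx": -0.015, "ty": -0.045, "tz": -0.03, "wx": 0, "wy": 0, "wz": -2},
  {"claw": 1, "tx": -0.01, "ty": -0.035, "tz": -0.04, "wx": 0, "wy": 0, "wz": -2},
  {"claw": 1, "tx": -0.008, "ty": -0.02, "tz": -0.04, "wx": 0, "wy": 0, "wz": 0},
  {"claw": 1, "tx": 0, "ty": -0.005, "tz": -0.04, "wx": 0, "wy": 0, "wz": 0},
  {"claw": 1, "tx": 0, "ty": 0, "tz": -0.02, "wx": 0, "wy": 0, "wz": 0},
  {"claw": 1, "tx": 0, "ty": 0, "tz": 0, "wx": 0, "wy": 0, "wz": 0},
])

```text
clock: 13.58
eef_pos: [461.4, -47.3, 214.8]
tool_rot: [-0.003, -0.025, 1.0, 0.0]
ft_force: [0.1, 0.1, -0.1]
grip_width: 0.263
grip_force: 0.0
```

```bash
python3 - <<'E'
from h import *
f=grab('wrist');s=bot.sense();print(s['eef_pos'],s['clock'])
hsv=cv2.cvtColor(f['image'],cv2.COLOR_RGB2HSV);W=cloud(f);z=W[...,2]
near=(np.hypot(W[...,0]-418,W[...,1]+48)<40)
m=((hsv[...,1]<45)&(hsv[...,2]>170)&near&(z>38)).astype(np.uint8)
n,l,st,ce=cv2.connectedComponentsWithStats(m);i=1+st[1:,4].argmax();print(st[i],ce[i])
k=l==i;zk=np.nanpercentile(z[k],[10,50,90]);print(zk,np.nanmedian(W[k],0),ray(f,*ce[i],zk[1]))
for q in(38,45,50,55,60):
  P=W[near&(z>q)];print(q,len(P),np.nanmedian(P,0).round(1) if len(P) else 0)
save(f,'w3')
E
```

```text
[462.50598868 -47.33163785 216.26001306] 13.625
[ 295  149   39   40 1220] [313.84590164 168.51885246]
[55.62350271 56.68711518 57.69515437] [417.9447087  -52.22998446  56.68711518] [417.90151117 -52.19683747  56.68711518]
38 68442 [435.4 -48.1 319.8]
45 68401 [435.4 -48.1 319.8]
50 67182 [435.5 -48.  320.3]
55 67117 [435.5 -47.9 320.4]
60 65919 [435.5 -47.7 320.9]
```

View pics/w3.png

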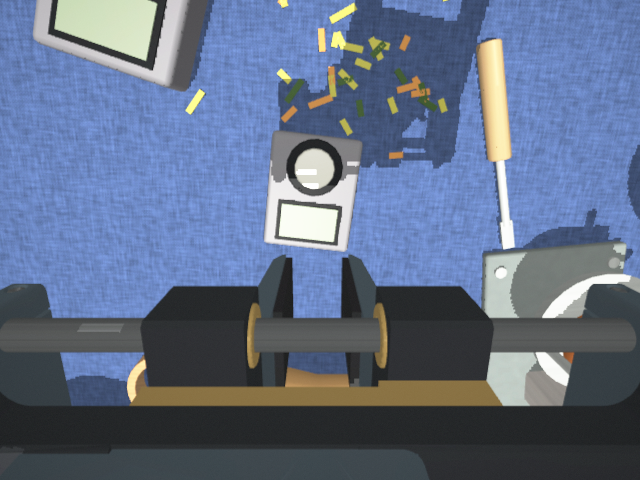

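The view shows the small grey console, key centred at (314,168), giving (418,-52), top at about z 57. Now moving over it, closed, and waiting before pressing.

jog_arm([
  {"claw": 1, "tx": -0.022, "ty": -0.003, "tz": 0, "wx": 0, "wy": 0, "wz": 0},
  {"claw": 1, "tx": -0.022, "ty": -0.002, "tz": -0.02, "wx": 0, "wy": 0, "wz": 0},
  {"claw": 1, "tx": 0, "ty": 0, "tz": -0.04, "wx": 0, "wy": 0, "wz": 0},
  {"claw": 1, "tx": 0, "ty": 0, "tz": -0.04, "wx": 0, "wy": 0, "wz": 0},
  {"claw": 1, "tx": 0, "ty": 0, "tz": -0.03, "wx": 0, "wy": 0, "wz": 0},
  {"claw": 1, "tx": 0, "ty": 0, "tz": -0.013, "wx": 0, "wy": 0, "wz": 0},
  {"claw": 1, "tx": 0, "ty": 0, "tz": 0, "wx": 0, "wy": 0, "wz": 0},
  {"claw": 1, "tx": 0, "ty": 0, "tz": 0, "wx": 0, "wy": 0, "wz": 0},
  {"claw": 1, "tx": 0, "ty": 0, "tz": 0, "wx": 0, "wy": 0, "wz": 0},
  {"claw": 1, "tx": 0, "ty": 0, "tz": 0, "wx": 0, "wy": 0, "wz": 0},
])

```text
clock: 14.88
eef_pos: [419.6, -52.5, 74.5]
tool_rot: [0.001, -0.025, 1.0, -0.0]
ft_force: [0.3, -0.1, -0.3]
grip_width: 0.005
grip_force: 0.0
```

jog_arm([
  {"claw": 1, "tx": 0, "ty": 0, "tz": 0, "wx": 0, "wy": 0, "wz": 0},
  {"claw": 1, "tx": 0, "ty": 0, "tz": 0, "wx": 0, "wy": 0, "wz": 0},
  {"claw": 1, "tx": 0, "ty": 0, "tz": 0, "wx": 0, "wy": 0, "wz": 0},
  {"claw": 1, "tx": 0, "ty": 0, "tz": 0, "wx": 0, "wy": 0, "wz": 0},
  {"claw": 1, "tx": 0, "ty": 0, "tz": 0, "wx": 0, "wy": 0, "wz": 0},
  {"claw": 1, "tx": 0, "ty": 0, "tz": 0, "wx": 0, "wy": 0, "wz": 0},
  {"claw": 1, "tx": 0, "ty": 0, "tz": 0, "wx": 0, "wy": 0, "wz": 0},
  {"claw": 1, "tx": 0, "ty": 0, "tz": 0, "wx": 0, "wy": 0, "wz": 0},
])

```text
clock: 15.88
eef_pos: [419.1, -52.4, 73.9]
tool_rot: [-0.0, -0.025, 1.0, 0.0]
ft_force: [-0.2, -0.9, -0.5]
grip_width: 0.006
grip_force: 0.0
```

```bash
python3 - <<'E'
from h import *
a=[]
for _ in range(6):
    g=grab('side');b=g['image'][135:230,295:345].astype(int);a.append(((b[...,0]>150)&(b[...,2]<90)).nonzero());print(len(a[-1][0]),np.mean(a[-1],1).round(2))
s=bot.sense();print(s['clock'],s['eef_pos'],s['ft_force'])
E
```

```text
226 [55.54 33.46]
226 [55.73 33.41]
224 [55.48 33.31]
226 [56.23 33.57]
227 [55.87 33.44]
229 [55.56 33.37]
16.175 [419.14251826 -52.38390667  73.90354637] [-0.14549208  0.13975995 -0.02112204]
```

The pan is still. Pressing.

jog_arm([
  {"claw": 1, "tx": 0, "ty": 0, "tz": -0.008, "wx": 0, "wy": 0, "wz": 0},
  {"claw": 1, "tx": 0, "ty": 0, "tz": -0.006, "wx": 0, "wy": 0, "wz": 0},
  {"claw": 1, "tx": 0, "ty": 0, "tz": -0.003, "wx": 0, "wy": 0, "wz": 0},
  {"claw": 1, "tx": 0, "ty": 0, "tz": -0.003, "wx": 0, "wy": 0, "wz": 0},
  {"claw": 1, "tx": 0, "ty": 0, "tz": -0.002, "wx": 0, "wy": 0, "wz": 0},
  {"claw": 1, "tx": 0, "ty": 0, "tz": 0, "wx": 0, "wy": 0, "wz": 0},
])

```text
clock: 16.92
eef_pos: [418.8, -52.3, 52.2]
tool_rot: [-0.0, -0.025, 1.0, 0.0]
ft_force: [-2.5, 1.0, 7.1]
grip_width: 0.001
grip_force: 3.2
```

jog_arm([
  {"claw": 1, "tx": 0, "ty": 0, "tz": -0.001, "wx": 0, "wy": 0, "wz": 0},
  {"claw": 1, "tx": 0, "ty": 0, "tz": 0, "wx": 0, "wy": 0, "wz": 0},
])

```text
clock: 17.18
eef_pos: [418.7, -52.4, 52.1]
tool_rot: [-0.0, -0.025, 1.0, 0.0]
ft_force: [-5.3, 0.8, 15.0]
grip_width: 0.006
grip_force: 7.6
```

The tool stopped at 52.1 mm while force rose to 15 N, so the key is on its stop. Retreating.

jog_arm([
  {"claw": 1, "tx": 0, "ty": 0, "tz": 0.003, "wx": 0, "wy": 0, "wz": 0},
  {"claw": 1, "tx": 0, "ty": 0, "tz": 0.006, "wx": 0, "wy": 0, "wz": 0},
  {"claw": 1, "tx": 0, "ty": 0, "tz": 0.02, "wx": 0, "wy": 0, "wz": 0},
  {"claw": 1, "tx": 0, "ty": 0, "tz": 0.03, "wx": 0, "wy": 0, "wz": 0},
  {"claw": 1, "tx": 0, "ty": 0, "tz": 0.03, "wx": 0, "wy": 0, "wz": 0},
  {"claw": 1, "tx": 0, "ty": 0, "tz": 0.03, "wx": 0, "wy": 0, "wz": 0},
  {"claw": 1, "tx": 0, "ty": 0, "tz": 0, "wx": 0, "wy": 0, "wz": 0},
  {"claw": 1, "tx": 0, "ty": 0, "tz": 0, "wx": 0, "wy": 0, "wz": 0},
])

```text
clock: 18.18
eef_pos: [418.7, -52.3, 169.2]
tool_rot: [-0.0, -0.025, 1.0, 0.0]
ft_force: [0.1, -0.6, -0.3]
grip_width: 0.004
grip_force: 0.0
```

```bash
python3 - <<'E'
from h import *
g=grab('side');b=g['image'][135:230,295:345].astype(int);print(np.mean(((b[...,0]>150)&(b[...,2]<90)).nonzero(),1),bot.sense()['ft_force'],bot.sense()['eef_pos'])
print(bot.finish_job())
E
```

```text
[53.2716763  35.37572254] [-0.26517608 -0.17168711  0.09509215] [418.43077181 -52.27553817 168.84573658]
the job is handed in; nothing more can be done
None
```

I hung the pan in the hook's dip, waited until it was still, pressed the small grey console's key onto its stop, and handed the job in at about 18 s. In the last side picture the pumpkin's outline read about 2–3 px off its earlier position; I did not check whether the pan had moved or the arm hid part of it.

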